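Bring the copper ring round to the torch and point it out

TASK

Push the soldering turntable gently round, without gripping its post or tweezers, until the copper ring lying on it is squarely in line with the torch's nozzle, on the torch's side of the plate, and let it come to rest there. Then show the apprentice that this is the ring to heat: point straight down at it with the fingertips just above it, about a finger's width clear, and stay still for two seconds. Touch none of the pieces lying on the plate, and leave the torch and everything else on the bench where it stands.

Things in the scene. Friction and masses are not known exactly. Their poses are not given: they have to be found in the camera images.
- turntable: Soldering turntable, black cast foot 124 mm across, fixed to the bench. Origin: on the bench, on the vertical axis about which the plate turns. The pale plate on it is 200 mm across, 14 mm thick, its top 60 mm above the bench. Its x axis points roughly at the torch.
- plate (a joint): Turning angle of the plate in rad, positive counter-clockwise from above, stops at -3 and +3, starts between -0.25 and 0.25. It turns easily (about 1 N at the post), coasts hardly at all and stays where it is left. The pieces lying on it ride round with it.
- post (a point): Point on the steel post fixed on the plate, 86 mm from the axis, 30 mm above the plate's top; at the start on the side away from the torch. 8 mm thick, foot 24 mm wide and 6 mm high; rises to 110 mm above the bench, with a 15 mm brass ball near the top. Pushing the post sideways with the closed fingers turns the plate.
- tweezer_tip (a point): Tip of the locking tweezers with red grips, fixed in the post's ball: 20 mm from the axis, 87 mm above the bench. From here they run along the plate's radius over the post to their tail, 135 mm from the axis, 119 mm above the bench. They turn with the plate and may be pushed, not pinched.
- copper_ring_top (a point): Centre of the copper ring's upper rim, the point to point at; this counts as pointed at with the tool point within 15 mm of it sideways and 20 to 65 mm above it. The ring is loose and lies flat on the plate about 55 mm from its axis.
- copper_ring: The copper (reddish) finger ring, 26 mm outside, 19 mm inside, 8 mm high, lying flat; origin at the centre of its underside.
- silver_ring: Silver-grey finger ring of the same size, loose on the plate, not to be touched. Origin: centre of its underside.
- brass_ring: Yellow brass finger ring of the same size, loose on the plate, not to be touched. Origin: centre of its underside.
- charcoal: Black charcoal block 34 x 26 x 14 mm, loose on the plate, not to be touched. Origin: centre of its underside. The four pieces lie in any order, about 55 mm from the axis, some 60 and 120 degrees to either side of the direction of the torch.
- torch: Standing gas torch, loose, 126 mm high, blue can on a black foot 80 mm across, some 200 mm from the turntable's axis. Origin: centre of its foot. Nozzle level, 113 mm above the bench, pointing along the torch's -x axis over the plate, mouth 66 mm from the origin. The copper ring belongs on the line below that axis (torch's y = 0, within 18 mm), 110 to 185 mm from the origin.
- jar: Amber jar with brass lid, 64 mm across, 62 mm high, standing to the left. Origin: centre of its underside. Leave it.
- dish: White square dish 70 x 70 x 18 mm, to the left. Origin: centre of its underside. Leave it.
- pliers: Pliers with red handles lying flat to the right, 140 mm long, 14 mm high. Leave them.
- brush: Flux brush with an orange handle lying flat to the right, 160 mm long, 10 mm thick. Leave it.
There are look-alikes about, which are no part of the job. There is more than one size of the torch; the one meant has the size given above. Leave any blue look-alike of the turntable alone.

How it is judged:
By the outcome, as a careful person would: the job done as asked, in the order asked, and still so for the second after the job is handed in, with the robot touching nothing.
It also fails if it takes over 64 s, if anything falls off the work surface, if the arm or the gripper's body presses on something with over 40 N, if the wrist force passes 120 N, or if a joint passes its speed limit or range.

ROBOT

A 6-joint arm with a two-finger parallel gripper is mounted at the origin on the work surface. World frame = base frame: x ahead of the robot, y to its left, z up, the work surface at z = 0. Lengths are in m, angles in rad, forces in N, time in s.
With the tool pointing down it reaches from about 0.425 to 0.95 m from the base axis. Payload 3.5 kg.
Tool frame: the origin (TCP) lies between the finger pads, 19 mm behind the fingertips; this is the grasp point; z points along the fingers, y is the line along which they close (so a half turn about z gives the same grasp; the last joint's range is limited). The gripper opens to 85 mm and grips with 20 to 120 N. Pads are 22 mm wide; open, the fingers measure 114 mm over their backs; the gripper's body (76 mm by 85 mm) begins 54 mm behind the grasp point. The pads swing forward as they close: fully open they stand 13 mm farther back than shut.
Start: joints at [-1.46, 0.286, 1.577, -0, 1.279, -0.15], TCP at [0.174, -0.652, 0.25] pointing down, gripper open.
Joint ranges: [-2.77, 2.77], [-0.9, 2.22], [0.21, 2.48], [-1.53, 4.67], [0.24, 2.81], [-2.84, 2.84]. Speed limits (rad/s): [2.79, 2.79, 3.14, 3.14, 3.14, 3.14].

INTERFACE

Orientations are given as a unit quaternion [x, y, z, w].
In Python, from plant import ctrl gives the robot as it stands. The module is installed in compiled form; this text tells all that it offers.
- The arm moves only by the tool drive_tool, never from a script. Its argument "moves" is a list of rows, each a list of 3 entries, a list of its own where there are three numbers: the turn, a rotation vector about the tool's x, y, z in rad, then the shift along the tool's x, y, z in m, then the finger opening in m, from 0 to 0.0854. A call has 1 to 5 rows; each row shifts and turns the commanded pose from where the row before left it, along the tool's axes as they then stand; what a row does not reach is not made up. A row lasts 1/8 s, in which the tool goes at most 62.5 mm and 10.7 degrees, less where a joint would pass 70% of its speed; a pose out of reach is approached as far as the arm can. A call with a gripper value outside its range is refused whole. The fingers move at their own pace and stop on an object; "grip_force" is the grip in N (left out, the last holds). Time passes only in rows, so rows that do not move let the fingers close. It gives the time, the measured TCP pose, the force, the opening and the grip force at its end, in the units of the state.
- ctrl.get_state(): the state, without advancing time (a new reading comes with each control period).
- ctrl.read_camera(name): name is "scene" or "top"; returns a dict with "image" (400x640x3 uint8, red, green, blue), "fx", "fy", "cx", "cy" (pixels), "R" (3x3) and "t" (3): a world point X has camera coordinates R X + t. Camera axes: x right, y down, z forward; pixel columns grow to the right and rows downward; lengths in m; the calibration is good to about 2 mm. A picture is of the moment at which its call begins. There is no depth.
- ctrl.sign_off(): hands the job in; it is judged then, once.
The state is a dict: "time": time; "qpos": joint angles; "dq": joint speeds; "joint_efforts": joint torques, N m; "eef_pos": TCP position; "tcp_rot": TCP orientation; "contact_force": force on the tool from outside, world axes, zero at the start; "wrist_torque": the same for the moment, N m; "opening": opening from 0.0 (shut) to 1.0 (fully open); "finger_force": force on a finger pad.
Only numpy, scipy, OpenCV 4.12 (cv2) and the standard library are available. Lean on these libraries where they do the work, as an engineer would, in place of code of your own. Each camera call takes 0.05 s, during which the arm holds its last target. There are 200 camera calls.

## Working session

There is one attempt and no reset: what is moved stays moved. The work goes in short steps, Python scripts to look and compute and a tool call to move; the robot and the scene stay as the last step left them, time stands still between calls to the robot, and variables do not carry over. Pictures are saved under pics/ and viewed, at most 10 in all, crops included, and the job is handed in when it is done.

Besides the shell and the picture viewer there is one more tool, called after "Call:" as name([rows], argument=value, ...), one row to a line, values as JSON. drive_tool: Moves the arm, as the interface text tells. Its arguments: {"type":"object","properties":{"moves":{"type":"array","items":{"type":"array"}},"grip_force":{"type":"number"}},"required":["moves"]}

```bash
mkdir -p pics
cat > h.py <<'E'
import numpy as np, cv2
from plant import ctrl
def cam(n,f=None):
    c=ctrl.read_camera(n)
    if f: cv2.imwrite('pics/'+f,c['image'][:,:,::-1])
    return c
def ray(c,u,v,z):
    R=np.array(c['R']);t=np.array(c['t']);o=-R.T@t
    d=R.T@np.array([(u-c['cx'])/c['fx'],(v-c['cy'])/c['fy'],1])
    return o+d*(z-o[2])/d[2]
def proj(c,X):
    p=np.array(c['R'])@np.array(X)+np.array(c['t']); return c['fx']*p[0]/p[2]+c['cx'],c['fy']*p[1]/p[2]+c['cy']
E
python3 - <<'E'
from h import *
for n in('scene','top'):
    c=cam(n,n+'0.png'); R=np.array(c['R']); print(n,c['fx'],c['cx'],c['cy'],-R.T@np.array(c['t']),R.round(3).tolist())
s=ctrl.get_state(); print(s)
E
```

```text
scene 366.7331419301054 319.97508756761954 196.721040635035 [1.23851132 0.19975857 0.69774976] [[-0.276, 0.961, -0.006], [0.633, 0.177, -0.754], [-0.724, -0.212, -0.657]]
top 501.4537947722096 309.18537556704024 195.38942537353216 [ 0.3889067  -0.01937949  1.27001082] [[-0.026, -1.0, -0.017], [-0.992, 0.028, -0.122], [0.122, 0.014, -0.992]]
{'time': 0.1, 'qpos': array([-1.45996439e+00,  2.87083819e-01,  1.57802679e+00, -8.00047170e-07,
        1.27859919e+00, -1.49961365e-01]), 'dq': array([-0.00141735, -0.00105296, -0.00378269, -0.00228968,  0.00032643,
       -0.00056932]), 'joint_efforts': array([ 6.98258973e-04, -4.07295907e+01, -2.93699813e+01, -1.42957342e-04,
        3.41643754e-03, -3.23139542e-07]), 'eef_pos': array([ 0.17403865, -0.65160608,  0.24878303]), 'tcp_rot': array([ 9.91509826e-01,  1.30027477e-01,  2.03264383e-05, -1.05837549e-03]), 'contact_force': array([-0.55094215,  1.51515126, -0.90467099]), 'wrist_torque': array([0.00681337, 0.01855476, 0.00714094]), 'finger_force': 0.0, 'opening': 0.9982906821122097}
```

View pics/scene0.png

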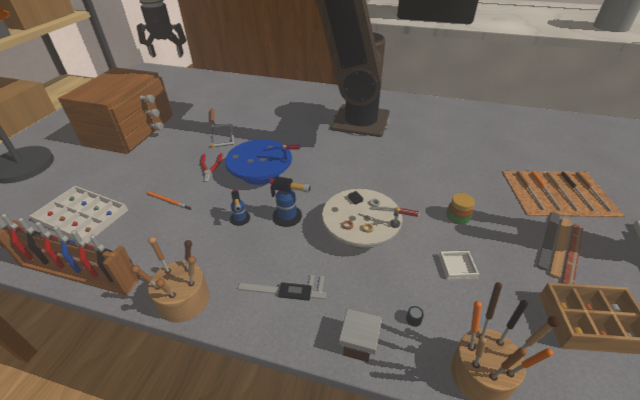

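View pics/top0.png

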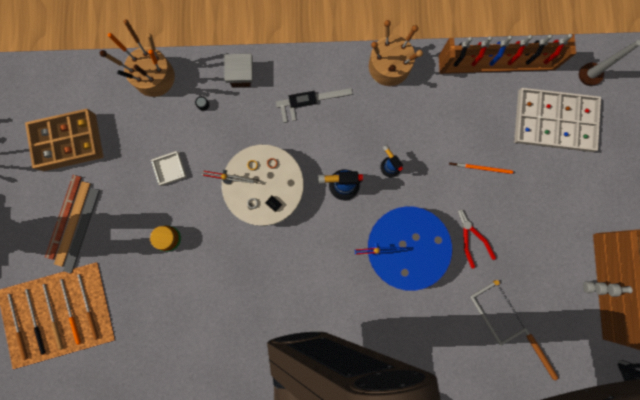

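The white turntable is centred near (262,185) in the top view. The large torch is at (345,183), with its nozzle pointing left, and the post is near (227,177). I'll zoom in and measure.

Run:
```python
from h import *
c=cam('top'); im=c['image'][:,:,::-1]; d=cam('scene'); sm=d['image'][:,:,::-1]
a=cv2.resize(im[130:240,190:370],None,fx=4,fy=4,interpolation=cv2.INTER_CUBIC)
cv2.imwrite('pics/topz.png',a)
b=cv2.resize(sm[165:255,260:430],None,fx=4.5,fy=4.5,interpolation=cv2.INTER_CUBIC)
cv2.imwrite('pics/scz.png',b)
hsv=cv2.cvtColor(im,cv2.COLOR_BGR2HSV)
# pale plate: fit ellipse in both views
for k,(C,box) in {'top':(c,(130,240,190,315)),'scene':(d,(180,255,315,410))}.items():
    I=C['image'][:,:,::-1].astype(int); m=np.zeros(I.shape[:2],np.uint8); y0,y1,x0,x1=box
    S=I[y0:y1,x0:x1]; m[y0:y1,x0:x1]=((S.min(2)>135)*255)
    cs,_=cv2.findContours(m,cv2.RETR_EXTERNAL,cv2.CHAIN_APPROX_NONE); q=max(cs,key=cv2.contourArea); h=cv2.convexHull(q)
    e=cv2.fitEllipse(h); print(k,e,cv2.boundingRect(q),ray(C,*e[0],.06))
    W=np.array([ray(C,*p[0],.06)[:2] for p in h]); 
    (cx,cy),r=cv2.minEnclosingCircle(W.astype(np.float32)); print(cx,cy,r)
```

```text
top ((261.3326416015625, 184.5635986328125), (79.36563110351562, 81.11621856689453), 53.29656219482422) (221, 145, 81, 80) [0.56770159 0.113538   0.06      ]
0.568699300289154 0.11365955322980881 0.09922130405902863
scene ((362.3127746582031, 215.7947235107422), (54.24837875366211, 79.11066436767578), 97.16854095458984) (323, 189, 78, 55) [0.57708129 0.11572549 0.06      ]
0.5689089298248291 0.11425933986902237 0.09994348138570786
```

View pics/topz.png

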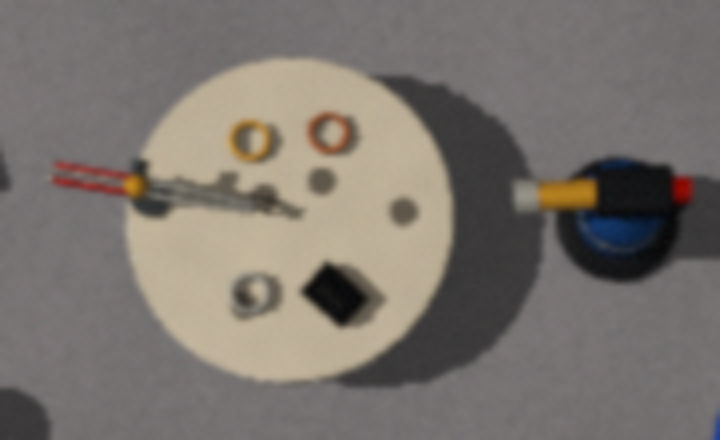

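View pics/scz.png

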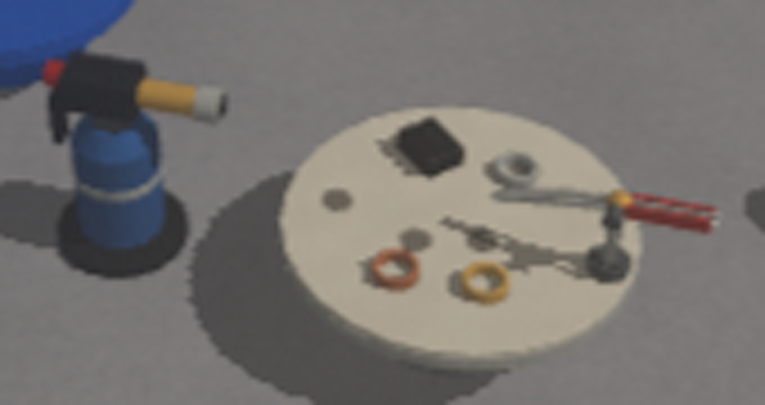

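Zoomed top view: copper ring at about (330,133), so full-frame (272.5,163.2). Brass is to its left, silver at (255,295), charcoal at (335,295), and the nozzle mouth is at (514,195). In the scene view the copper ring is at (396,269), which is about (348,224.8). Next I'll measure by triangulating.

```bash
cat >> h.py <<'E'
def tri(c,p,d,q):
    A=[];b=[]
    for C,(u,v) in((c,p),(d,q)):
        o=-np.array(C['R']).T@np.array(C['t']); r=ray(C,u,v,0)-o; r/=np.linalg.norm(r); P=np.eye(3)-np.outer(r,r); A.append(P); b.append(P@o)
    return np.linalg.lstsq(np.vstack(A),np.hstack(b),rcond=None)[0]
def Z(u,v): return 190+(u-1.5)/4,130+(v-1.5)/4
def S(u,v): return 260+(u-1.75)/4.5,165+(v-1.75)/4.5
E
python3 - <<'E'
from h import *
c=cam('top');d=cam('scene')
def cop(C,box,lo,hi):
    I=cv2.cvtColor(C['image'],cv2.COLOR_RGB2HSV); y0,y1,x0,x1=box; s=I[y0:y1,x0:x1]
    m=((s[...,0]>=lo)&(s[...,0]<=hi)&(s[...,1]>90)&(s[...,2]>60)).astype(np.uint8)
    y,x=np.nonzero(m); return (x.min()+x.max())/2+x0,(y.min()+y.max())/2+y0,len(x)
a=cop(c,(152,175,263,285),0,13); b=cop(d,(215,235,338,358),0,13)
print(a,b,'copper',tri(c,a[:2],d,b[:2]), ray(c,*a[:2],.066),ray(d,*b[:2],.066))
print('post ball',tri(c,Z(134,185),d,S(621,200)))
print('tail',tri(c,Z(54,174),d,S(716,218)))
print('mouth',tri(c,Z(518,196),d,S(212,103)))
print('nozzle root',tri(c,Z(598,194),d,S(140,94)))
print('red knob',tri(c,Z(684,191),d,S(52,72)))
print('foot top',ray(c,*Z(620,220),.01),'scene',ray(d,*S(122,232),.01))
print('silver',ray(c,*Z(253,296),.068),'char',ray(c,*Z(335,295),.074),'brass',ray(c,*Z(251,140),.068))
print('post foot scene',ray(d,*S(608,264),.063),'jar',ray(c,163,238,.062))
E
```

```text
(np.float64(272.0), np.float64(163.0), 63) (np.float64(347.5), np.float64(224.0), 51) copper [0.61945866 0.08672642 0.0642723 ] [0.61925095 0.08601052 0.066     ] [0.62099558 0.08759127 0.066     ]
post ball [0.583621   0.19763521 0.10948526]
tail [0.59050801 0.24474954 0.11492012]
mouth [ 0.57023552 -0.02885916  0.1138898 ]
nozzle root [ 0.56998761 -0.07366493  0.11035618]
red knob [ 0.5700107  -0.12474256  0.11511847]
foot top [ 0.5688289  -0.09244577  0.01      ] scene [ 0.5816475  -0.08640509  0.01      ]
silver [0.52060633 0.1338     0.068     ] char [0.51916194 0.08371263 0.074     ] brass [0.61626339 0.13380792 0.068     ]
post foot scene [0.58463351 0.19685824 0.063     ] jar [0.44394195 0.35298365 0.062     ]
```

Call:
drive_tool([
  [[0, 0, 0], [0.049, -0.026, 0], 0],
  [[0, 0, 0], [0.049, -0.026, 0], 0],
  [[0, 0, 0], [0.049, -0.026, 0], 0],
  [[0, 0, 0], [0.049, -0.026, 0], 0],
  [[0, 0, 0], [0.049, -0.026, 0], 0],
], grip_force=20)

```text
time: 0.92
eef_pos: [0.3784, -0.462, 0.2502]
tcp_rot: [0.992, 0.13, 0.0, 0.0]
contact_force: [0.2, -1.1, 0.1]
opening: -0.002
finger_force: 0.0
```

Call:
drive_tool([
  [[0, 0, 0], [0.049, -0.026, 0], 0],
  [[0, 0, 0], [0.049, -0.026, 0], 0],
  [[0, 0, 0], [0.049, -0.026, 0], 0],
  [[0, 0, 0], [0.0165, -0.048, 0], 0],
  [[0, 0, 0], [0.0165, -0.048, 0], 0],
])

```text
time: 1.55
eef_pos: [0.5067, -0.2471, 0.2498]
tcp_rot: [0.991, 0.13, -0.0, -0.0]
contact_force: [0.8, -0.2, 0.3]
opening: 0.001
finger_force: 0.0
```

Call:
drive_tool([
  [[0, 0, 0], [0.0165, -0.048, 0], 0],
  [[0, 0, 0], [0.0165, -0.048, 0], 0],
  [[0, 0, 0], [0.0165, -0.048, 0], 0],
  [[0, 0, 0], [0.0165, -0.048, 0], 0],
  [[0, 0, 0], [0.0165, -0.048, 0], 0],
])

```text
time: 2.17
eef_pos: [0.524, 0.0059, 0.2503]
tcp_rot: [0.992, 0.13, 0.0, 0.0]
contact_force: [0.1, -0.1, -0.0]
opening: -0.0
finger_force: 0.0
```

Call:
drive_tool([
  [[0, 0, 0], [0.0165, -0.048, 0], 0],
  [[0, 0, 0], [0.0165, -0.048, 0], 0],
  [[0, 0, 0], [0.0165, -0.048, 0], 0],
  [[0, 0, 0], [0.0165, -0.048, 0], 0],
  [[0, 0, -0.18], [0, 0, 0], 0],
])

```text
time: 2.8
eef_pos: [0.538, 0.21, 0.25]
tcp_rot: [0.975, 0.223, 0.0, -0.0]
contact_force: [-0.5, -0.6, -0.7]
opening: -0.003
finger_force: 0.0
```

Call:
drive_tool([
  [[0, 0, -0.18], [0, 0, 0], 0],
  [[0, 0, -0.18], [0, 0, 0], 0],
  [[0, 0, -0.18], [0, 0, 0], 0],
  [[0, 0, -0.18], [0, 0, 0], 0],
  [[0, 0, -0.18], [0, 0, 0], 0],
])

```text
time: 3.42
eef_pos: [0.5383, 0.2069, 0.25]
tcp_rot: [0.782, 0.624, 0.0, 0.0]
contact_force: [0.3, -0.3, -0.1]
opening: -0.0
finger_force: 0.0
```

Call:
drive_tool([
  [[0, 0, -0.18], [0, 0, 0], 0],
  [[0, 0, -0.18], [0, 0, 0], 0],
  [[0, 0, -0.18], [0, 0, 0], 0],
  [[0, 0, -0.18], [0, 0, 0], 0],
  [[0, 0, -0.18], [0, 0, 0], 0],
])

```text
time: 4.05
eef_pos: [0.5384, 0.2068, 0.2501]
tcp_rot: [0.433, 0.902, 0.0, 0.0]
contact_force: [0.5, -0.3, -0.7]
opening: -0.001
finger_force: 0.0
```

Call:
drive_tool([
  [[0, 0, -0.18], [0, 0, 0], 0],
  [[0, 0, -0.18], [0, 0, 0], 0],
  [[0, 0, -0.18], [0, 0, 0], 0],
  [[0, 0, -0.18], [0, 0, 0], 0],
  [[0, 0, 0], [0, 0, 0], 0],
])

```text
time: 4.68
eef_pos: [0.5384, 0.2068, 0.25]
tcp_rot: [0.091, 0.996, 0.0, 0.0]
contact_force: [0.3, 0.8, -0.9]
opening: 0.001
finger_force: 0.0
```

Run:
```python
from h import *
from scipy.spatial.transform import Rotation as Ro
cam('top','top1.png');s=ctrl.get_state(); print(s['time'],s['eef_pos'],s['qpos'],s['contact_force'],s['opening']); print(Ro.from_quat(s['tcp_rot']).as_matrix().round(3))
```

```text
4.725 [0.53838863 0.2068101  0.25004624] [ 1.90884106e-01  7.13553123e-02  1.82294983e+00  3.16507900e-05
  1.24724285e+00 -1.19595784e+00] [-0.38848316 -0.09137845  0.26854219] -0.0001050415304973952
[[-0.983  0.183  0.   ]
 [ 0.183  0.983  0.   ]
 [-0.     0.    -1.   ]]
```

Call:
drive_tool([
  [[0, 0, 0], [0, 0, 0.04], 0],
  [[0, 0, 0], [0, 0, 0.04], 0],
  [[0, 0, 0], [0, 0, 0.04], 0],
  [[0, 0, 0], [0, 0, 0.032], 0],
  [[0, 0, 0], [0, 0, 0], 0],
])

```text
time: 5.35
eef_pos: [0.5361, 0.2064, 0.095]
tcp_rot: [0.091, 0.996, -0.001, -0.003]
contact_force: [-0.4, -0.3, -0.7]
opening: 0.002
finger_force: 0.0
```

Call:
drive_tool([
  [[0, 0, 0], [-0.008, 0, 0], 0],
  [[0, 0, 0], [-0.008, 0, 0], 0],
  [[0, 0, 0], [-0.006, 0, 0], 0],
  [[0, 0, 0], [-0.005, 0, 0], 0],
  [[0, 0, 0], [-0.004, 0, 0], 0],
])

```text
time: 5.98
eef_pos: [0.5692, 0.2013, 0.0983]
tcp_rot: [0.09, 0.996, 0.0, -0.0]
contact_force: [0.4, 0.2, 0.8]
opening: -0.0
finger_force: 0.6
```

Call:
drive_tool([
  [[0, 0, 0.087], [-0.0075, 0.0013, 0], 0],
  [[0, 0, 0.087], [-0.0075, 0.0013, 0], 0],
  [[0, 0, 0.087], [-0.0075, 0.0013, 0], 0],
  [[0, 0, 0.087], [-0.0075, 0.0013, 0], 0],
  [[0, 0, 0.087], [-0.0075, 0.0013, 0], 0],
])

```text
time: 6.6
eef_pos: [0.6058, 0.1942, 0.0976]
tcp_rot: [0.304, 0.953, -0.0, -0.001]
contact_force: [-1.7, -0.6, -0.0]
opening: 0.001
finger_force: 0.6
```

```bash
cat > m.py <<'E'
from h import *
import sys
c=cam('top',sys.argv[1]);d=cam('scene',sys.argv[1].replace('top','sc'));s=ctrl.get_state(); print(s['time'],s['eef_pos'],s['contact_force'])
A=np.array([.5688,.1138])
for n,C in(('top',c),('sc',d)):
    I=cv2.cvtColor(C['image'],cv2.COLOR_RGB2HSV)
    m=((I[...,0]<=12)&(I[...,1]>90)&(I[...,2]>60)).astype(np.uint8)
    k,l,st,ce=cv2.connectedComponentsWithStats(cv2.morphologyEx(m,cv2.MORPH_CLOSE,np.ones((3,3))))
    for i in range(1,k):
        if st[i,4]<12: continue
        p=ray(C,st[i,0]+(st[i,2]-1)/2,st[i,1]+(st[i,3]-1)/2,.066)[:2]; r=p-A
        if .04<np.linalg.norm(r)<.07: print(n,p.round(4),np.linalg.norm(r).round(4),np.degrees(np.arctan2(r[1],r[0])).round(1),st[i])
I=np.hstack([cv2.resize(c['image'][130:240,190:370],None,fx=2.2,fy=2.2),cv2.resize(d['image'][165:255,260:430],(396,242))])
cv2.imwrite('pics/z'+sys.argv[1],I[:,:,::-1])
E
python3 m.py top2.png
```

```text
6.7 [0.60662438 0.1940417  0.09787555] [0.14907444 0.25639356 0.87238265]
top [0.6013 0.0656] 0.0582 -56.0 [276 165  10  11  50]
sc [0.6037 0.066 ] 0.0592 -53.8 [336 214  10   8  38]
```

View pics/ztop2.png

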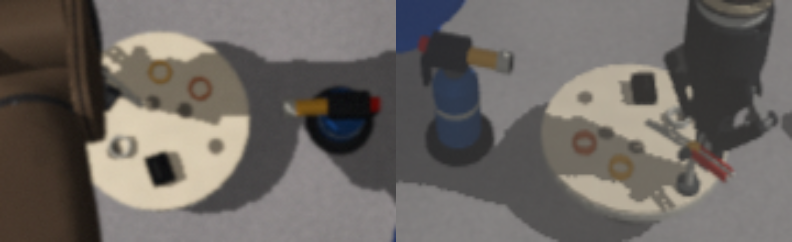

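The push works: the copper ring has gone from about -28.6° to -55°. The top view shows it at about (200,88), with the other pieces clear of the fingers.

Call:
drive_tool([
  [[0, 0, 0.087], [-0.0075, 0.0013, 0], 0],
  [[0, 0, 0.087], [-0.0075, 0.0013, 0], 0],
  [[0, 0, 0.087], [-0.0075, 0.0013, 0], 0],
  [[0, 0, 0.087], [-0.0075, 0.0013, 0], 0],
  [[0, 0, 0.087], [-0.0075, 0.0013, 0], 0],
])

```text
time: 7.32
eef_pos: [0.6362, 0.1727, 0.0976]
tcp_rot: [0.502, 0.865, -0.0, -0.001]
contact_force: [-2.1, 0.5, 0.5]
opening: 0.002
finger_force: 0.6
```

```bash
python3 m.py top3.png
```

```text
7.425 [0.6370788  0.17211844 0.09793057] [-0.44159996 -0.03260047 -0.23525577]
top [0.5813 0.055 ] 0.0601 -78.0 [280 173  11  11  52]
sc [0.5824 0.0557] 0.0597 -76.8 [334 207  10   9  46]
```

Call:
drive_tool([
  [[0, 0, 0.07], [-0.006, 0.001, 0], 0],
  [[0, 0, 0.07], [-0.006, 0.001, 0], 0],
  [[0, 0, 0.06], [-0.005, 0.001, 0], 0],
  [[0, 0, 0], [0, 0, 0], 0],
])

```text
time: 7.92
eef_pos: [0.6469, 0.1585, 0.098]
tcp_rot: [0.584, 0.811, 0.0, 0.0]
contact_force: [-0.4, -0.3, 0.1]
opening: 0.002
finger_force: 0.0
```

```bash
python3 m.py top4.png
```

```text
8.025 [0.64684997 0.15870744 0.09803385] [ 0.16413194 -0.6406382   0.45670362]
top [0.5702 0.054 ] 0.0598 -88.7 [281 178  10  10  53]
sc [0.5728 0.0559] 0.058 -86.0 [335 205  10   8  56]
sc [0.6302 0.1405] 0.067 23.5 [366 225   6  13  33]
```

View pics/ztop4.png

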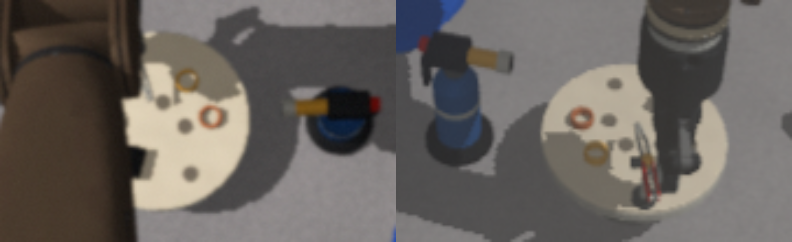

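The ring is now at about (0.571, 0.055) and the nozzle line is at x = 0.570. I'll back off, lift and go above the ring.

Call:
drive_tool([
  [[0, 0, 0], [0.008, 0, 0], 0],
  [[0, 0, 0], [0.012, 0, 0], 0],
  [[0, 0, 0], [0, 0, -0.035], 0],
  [[0, 0, 0], [0, 0, -0.04], 0],
  [[0, 0, 0], [0, 0, -0.025], 0],
])

```text
time: 8.65
eef_pos: [0.6411, 0.1787, 0.2007]
tcp_rot: [0.585, 0.811, 0.001, 0.001]
contact_force: [1.1, 1.3, -0.4]
opening: -0.0
finger_force: 0.0
```

Call:
drive_tool([
  [[0, 0, 0], [-0.024, -0.026, 0], 0],
  [[0, 0, 0], [-0.024, -0.027, 0], 0],
  [[0, 0, 0], [-0.024, -0.026, 0], 0],
  [[0, 0, 0], [-0.022, -0.026, 0], 0],
  [[0, 0, 0], [0, 0, 0], 0],
])

```text
time: 9.28
eef_pos: [0.5696, 0.0547, 0.1981]
tcp_rot: [0.586, 0.81, -0.0, -0.0]
contact_force: [0.7, -0.0, 0.9]
opening: 0.001
finger_force: 0.0
```

```bash
python3 m.py top5.png
```

```text
9.375 [0.57067459 0.05593246 0.19827472] [ 0.06359244  0.50096545 -0.61942051]
top [0.6273 0.1079] 0.0588 -5.8 [260 157   7   7  22]
top [0.5156 0.1532] 0.0662 143.5 [243 202   5   9  20]
sc [0.5728 0.0559] 0.058 -86.0 [335 205  10   8  51]
sc [0.6302 0.1405] 0.067 23.5 [365 225   8  13  43]
```

View pics/ztop5.png

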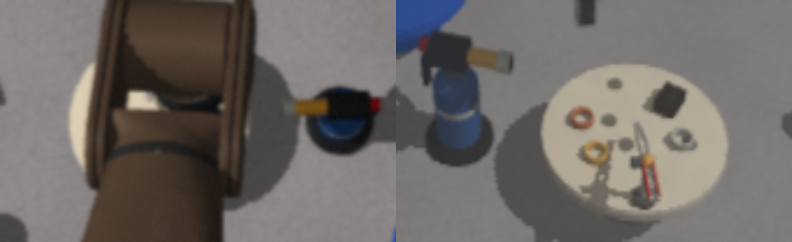

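The ring hasn't moved and everything is clear of the gripper. I'll descend to TCP z = 0.105 and hold for more than 2 s.

Call:
drive_tool([
  [[0, 0, 0], [0, 0, 0.03], 0],
  [[0, 0, 0], [0, 0, 0.03], 0],
  [[0, 0, 0], [0, 0, 0.02], 0],
  [[0, 0, 0], [0, 0, 0.013], 0],
  [[0, 0, 0], [0, 0, 0], 0],
])

```text
time: 10.0
eef_pos: [0.5703, 0.0556, 0.1042]
tcp_rot: [0.585, 0.811, -0.0, -0.001]
contact_force: [0.3, 1.0, 0.3]
opening: 0.001
finger_force: 0.0
```

Call:
drive_tool([
  [[0, 0, 0], [0, 0, 0], 0],
  [[0, 0, 0], [0, 0, 0], 0],
  [[0, 0, 0], [0, 0, 0], 0],
  [[0, 0, 0], [0, 0, 0], 0],
  [[0, 0, 0], [0, 0, 0], 0],
])

```text
time: 10.62
eef_pos: [0.5706, 0.0553, 0.1051]
tcp_rot: [0.585, 0.811, 0.0, 0.0]
contact_force: [-0.0, -0.4, 0.4]
opening: 0.0
finger_force: 0.0
```

Call:
drive_tool([
  [[0, 0, 0], [0, 0, 0], 0],
  [[0, 0, 0], [0, 0, 0], 0],
  [[0, 0, 0], [0, 0, 0], 0],
  [[0, 0, 0], [0, 0, 0], 0],
  [[0, 0, 0], [0, 0, 0], 0],
])

```text
time: 11.25
eef_pos: [0.5705, 0.0553, 0.105]
tcp_rot: [0.585, 0.811, -0.0, -0.0]
contact_force: [0.7, 0.9, 1.5]
opening: -0.003
finger_force: 0.0
```

```bash
python3 m.py top6.png
```

```text
11.35 [0.57056955 0.05526366 0.10500881] [-0.47829058 -0.04000649 -0.2984335 ]
sc [0.5728 0.0559] 0.058 -86.0 [335 205  10   8  49]
sc [0.6286 0.1403] 0.0654 23.9 [365 224   8  14  45]
```

View pics/ztop6.png

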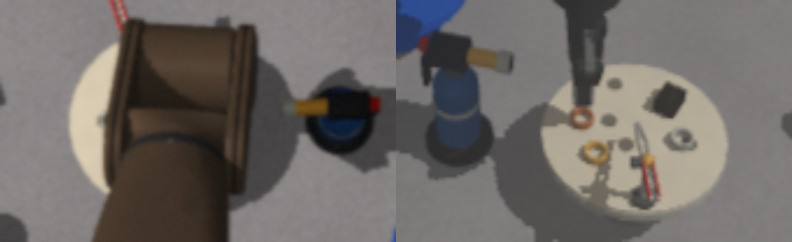

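Call:
drive_tool([
  [[0, 0, 0], [0, 0, 0], 0],
  [[0, 0, 0], [0, 0, 0], 0],
  [[0, 0, 0], [0, 0, 0], 0],
  [[0, 0, 0], [0, 0, 0], 0],
  [[0, 0, 0], [0, 0, 0], 0],
])

```text
time: 11.98
eef_pos: [0.5706, 0.0553, 0.105]
tcp_rot: [0.585, 0.811, -0.0, 0.0]
contact_force: [0.3, -0.1, 1.0]
opening: 0.003
finger_force: 0.0
```

Call:
drive_tool([
  [[0, 0, 0], [0, 0, 0], 0],
  [[0, 0, 0], [0, 0, 0], 0],
  [[0, 0, 0], [0, 0, 0], 0],
  [[0, 0, 0], [0, 0, 0], 0],
  [[0, 0, 0], [0, 0, 0], 0],
])

```text
time: 12.6
eef_pos: [0.5706, 0.0553, 0.105]
tcp_rot: [0.585, 0.811, -0.0, -0.0]
contact_force: [-0.9, 0.5, 0.5]
opening: 0.002
finger_force: 0.0
```

The fingertips are straight above the copper ring, which hasn't moved, and they have been still for more than 2.5 s. I'll hand in now.

```bash
python3 -c "
from plant import ctrl
print(ctrl.sign_off())"
```

```text
the job is handed in; nothing more can be done
None
```

I turned the plate so the copper ring lies within about 3 mm of the torch's nozzle line, pointed straight down at it from about 18 mm above for over two seconds, and handed the job in at about 12.6 s; no verdict was shown.

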